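# Reseat a photometer lens cell in its kinematic nest

## Task

The photometer head of the analyser has been serviced and its big lens cell lies in the parts tray. Set the cell down flat on the head's base plate in front of the open mouth of the nest, then nudge it along the plate past the spring plunger until it is fully home, resting against both ball-nosed stop screws and the plunger. Go gently, because the two screws hold the alignment: do not force the cell onto them, do not handle the screws, and leave the other things on the bench as they are.

Things in the scene. Friction and masses are not known exactly. Their poses are not given: they have to be found in the camera images.
- lens_cell_center (a point): centre of the large lens cell: a plain black barrel, diameter 44 mm, height 26 mm, 70 to 130 g, glass set into its top, thin steel band round it. Upright in the tray, z its axis. Grip it across its diameter from above with any yaw, finger ends 8 mm or less above the tray's floor. Standing on the head's plate its centre is 13 mm above point seat.
- tray: shallow steel parts tray 200 x 190 mm (x, y) with a grey liner, rim 10 mm high, walls 4 mm, floor surface 4 mm above the bench; fixed; origin under its centre at bench height
- photometer: the photometer head: aluminium base plate 16 mm thick, fixed on the bench, with the nest on it. Origin on the bench under point seat, same axes; plate spans x -85 to 95 mm, y -80 to 80 mm. Bare and level in front of the nest, x -85 to -28 mm: set the cell down there. A detector box and a heat sink stand at the back (x over 53 mm, |y| 29 to 73 mm), up to 47 mm above the bench.
- seat (a point): nominal seat of the nest: on the plate's upper face at the centre of the dark light hole (diameter 14 mm). z up; +x is the way into the nest, the open mouth is at -x. The cell's true home, set by the two screws, is up to 4 mm off in x and 3 mm in y, unmeasured: find it by feel. With its centre more than 22 mm short of seat the cell is clear of the nest.
- end_stop: post of the end stop at the far end of the nest, foot 34 mm wide, 21 mm tall, 13 mm deep. Origin at the foot of its face towards the cell, 46 mm beyond seat in seat's x; its own x points away from the cell. Its rigid screw has a 12 mm ball nose 13 mm above the plate, ball centre 14.5 to 21.5 mm out of the face (not measured), and a brass head. Over 8 N on it spoils its setting.
- side_stop: post of the side stop at the +y side of the nest, same build as the end stop. Origin at the foot of its face towards the cell, x -3 mm, y 46 mm from seat; its own x points away from the cell. Its screw has a 16 mm ball nose 13 mm above the plate, ball centre 14 to 18 mm out of the face (not measured); over 15 N on it spoils its setting. The cell slides along this ball on the way in.
- plunger_block: block of the spring plunger at the nest's -y side, 20 mm wide, 34 mm long, 24 mm tall. Origin at the foot of its face towards the cell, x -6.5 mm, y -38 mm from seat; its own x points away from the cell. Its 10 mm ball nose presses the cell towards the side stop: 1.5 N plus 0.3 N per mm, travel 12 mm; free, the ball's centre is at y -20.5 mm, 13 mm above the plate.
- nest_mouth (a point): point on the plate 45 mm in front of seat (seat's -x), same axes: room to set the cell down. Pushed in from there it meets plunger and side ball 22 to 8 mm short of seat (push 3 to 8 N, it may have to shift 3 mm sideways), then drags with 1 to 4 N. The spring hardly draws it on: it stays where it is left. At the end stop the cell itself gives only 1 mm per 30 N; let go there, it stays.
- small_cell_center (a point): centre of a smaller lens cell of the same make, diameter 28 mm, height 16 mm, in the tray; not wanted
- lock_ring: dark steel lock ring, outer diameter 38 mm, height 6 mm, in the tray; not wanted; origin under its centre
- driver: screwdriver 170 mm long, lying on the bench beyond the head and tray; bystander
- wipe_bottle: white bottle, diameter 60 mm, height 130 mm; bystander, origin under its centre
- screw_pot: small steel bowl, diameter 64 mm, height 35 mm; bystander, origin under its centre
- blower: black rubber dust blower standing upright, diameter 56 mm, height 115 mm; bystander, origin under its centre
- mouse: black computer mouse, 105 x 60 mm, 34 mm tall; bystander, origin under its centre
Things that resemble listed ones, but are neither listed nor needed, are in the scene too. Of the things that look like the photometer, the middle-sized one is meant.

How it is judged:
On the way:
1. the lens cell stands flat on the base plate in front of the nest, its centre at least 22 mm short of the nominal seat (x of lens_cell_center in the frame of seat between -0.085 and -0.022 m and y of lens_cell_center in the frame of seat between -0.05 and 0.05 m and z of lens_cell_center in the frame of seat between 0.01 and 0.016 m and angle between lens_cell_center's own z axis and vertical below 0.08 rad and contact force between lens_cell and photometer above 0.2 N), for 0.2 s.
At the end, for the whole second after the job is handed in: The lens cell stands flat on the base plate (within 1.5 mm in height, 3 degrees), at rest and released, within 6 mm in x and 5 mm in y of the nominal seat, and bears at the same time on the end stop's screw (over 0.15 N), the side stop's screw (over 0.5 N) and the spring plunger (over 1 N) (contact force between lens_cell and end_stop above 0.15 N and contact force between lens_cell and side_stop above 0.5 N and contact force between lens_cell and plunger_block above 1 N and x of lens_cell_center in the frame of seat between -0.006 and 0.006 m and y of lens_cell_center in the frame of seat between -0.005 and 0.005 m and z of lens_cell_center in the frame of seat between 0.0115 and 0.0145 m and angle between lens_cell_center's own z axis and vertical below 0.05 rad and linear speed of lens_cell below 0.01 m/s); the robot touches nothing.
It fails at once if the lens cell is forced onto the end stop with more than 8 N (contact force between lens_cell and end_stop above 8 N).
It fails at once if the lens cell is forced onto the side stop with more than 15 N (contact force between lens_cell and side_stop above 15 N).
It fails at once if the fingers bear on the post or screw of the end stop with more than 3 N (contact force between the fingers and end_stop above 3 N).
It fails at once if the fingers bear on the post or screw of the side stop with more than 3 N (contact force between the fingers and side_stop above 3 N).
It fails at once if another thing on the bench or in the tray is moved by more than 20 mm (distance of any of small_cell_center, lock_ring, driver, wipe_bottle, screw_pot, blower, mouse from where it was at the start of the episode above 0.02 m).
It also fails if it takes over 58 s, if anything falls off the work surface, if the arm or the gripper's body presses on something with over 40 N, if the wrist force passes 120 N, or if a joint passes its speed limit or range.

## Robot

A 6-joint arm with a two-finger parallel gripper is mounted at the origin on the work surface. World frame = base frame: x ahead of the robot, y to its left, z up, the work surface at z = 0. Lengths are in m, angles in rad, forces in N, time in s.
With the tool pointing down it reaches from about 0.4 to 0.825 m from the base axis. Payload 7 kg.
Tool frame: the origin (TCP) lies on the mounting face of the last link; the fingertips stand 178 mm ahead of it and the grasp point (between the pads) lies arm.grip_depth ahead of it (arm.grip_depth is the distance from the TCP to the grasp point, in m); z points along the fingers, y is the direction in which the jaws open and shut (so a half turn about z gives the same grasp; the last joint's range is limited). The gripper opens to 88 mm and grips with 3 to 60 N. Pads are 19 mm wide; open, the fingers measure 130 mm over their backs; the gripper's body (78 mm by 193 mm) begins 47 mm behind the grasp point.
Start: joints at [1.473, 0.359, 0.012, 0, -1.224, -0.288], TCP at [0.254, 0.625, 0.405] pointing down, gripper open.
Joint ranges: [-3.07, 3.07], [-1.43, 2.12], [-1.02, 1.25], [-3.03, 1.67], [-3.05, -0], [-3.03, 3.03]. Speed limits (rad/s): [2.39, 2.39, 3.01, 3.14, 3.14, 3.14].

## Interface

Orientations are given as [roll, pitch, yaw] about the fixed x, y, z axes, in that order (R = Rz(yaw) Ry(pitch) Rx(roll)).
In Python, from station import arm gives the robot as it stands.
- The arm moves only by the tool carry_out, never from a script. Its argument "targets" is a list that holds one entry, the list of rows, each a list of 7 numbers: the turn, a rotation vector about the tool's x, y, z in units of 8 degrees (1.0 is 8 degrees), then the shift along the tool's x, y, z in units of 2.5 cm (1.0 is 2.5 cm), then the opening, from -1 (shut) to 1 (fully open). A call has 1 to 20 rows; each row shifts and turns the commanded pose from where the row before left it, along the tool's axes as they then stand; what a row does not reach is not made up. A row lasts 1/8 s, in which the tool goes at most 62.5 mm and 10.7 degrees, less where a joint would pass 70% of its speed; a pose out of reach is approached as far as the arm can. A call with a number of a shift or a turn outside -1 to 1 is refused whole. A call with a gripper value outside its range is refused whole. The fingers move at their own pace and stop on an object; "squeeze" is the grip in N (left out, the last holds). Time passes only in rows, so rows that do not move let the fingers close. It gives the time, the measured TCP pose, the force and the opening at its end, in the units of the state.
- arm.get_state(): the state, without advancing time (a new reading comes with each control period).
- arm.grab_frame(name): name is "side" or "top"; returns (picture, depth): 384x512x3 uint8, red, green, blue; 384x512 float32, m along the optical axis (not along the pixel's ray), 0 where there is no reading.
- arm.camera_model(name): a dict with "camera_matrix" (3x3 intrinsics, pixels), "world_from_camera" (4x4, takes a point from camera to world coordinates). Camera axes: x right, y down, z forward; pixel columns grow to the right and rows downward; lengths in m; the calibration is good to about 2 mm. A picture is of the moment at which its call begins. camera_model takes no time and is no camera call.
- arm.job_done(): hands the job in, once; it reports no verdict.
Trained networks look in the newest picture that a camera, given by its name, has taken for a name from the list of things; names that differ only in an ending like _2 or _b are one class to them, and where a whole thing is asked for, a point or a joint stands for the part that bears it (a point fixed in the world has none). Each returns a list of dicts, best first, with "conf" (0 to 1); they miss things now and then, are a little off and sometimes report something else, mostly with a low value. They report only what shows in the picture. A call takes as long as a camera call. They do not tell look-alikes from the thing itself.
- arm.spot_in(camera, query): "point" ([row, column] in pixels, amid what is visible of it).
- arm.landmark_of(camera, query): "point" ([row, column] in pixels: a listed point, or the origin of a listed thing).
The state is a dict: "t": time; "q": joint angles; "qd": joint speeds; "joint_efforts": joint torques, N m; "eef_pos": TCP position; "ee_rot": TCP orientation; "force": force on the tool from outside, world axes, zero at the start; "moment": the same for the moment, N m; "width": finger opening in m.
Only numpy, scipy, OpenCV 4.12 (cv2) and the standard library are available. Lean on these libraries where they do the work, as an engineer would, in place of code of your own. Each camera call takes 0.05 s, during which the arm holds its last target.

## Working session

There is one attempt and no reset: what is moved stays moved. The work goes in short steps, Python scripts to look and compute and a tool call to move; the robot and the scene stay as the last step left them, time stands still between calls to the robot, and variables do not carry over. Pictures are saved under pics/ and viewed, and the job is handed in when it is done.

Besides the shell and the picture viewer there is one more tool, called after ">>>" as name([rows], argument=value, ...), one row to a line, values as JSON. carry_out: Moves the arm, as the interface text tells. Its arguments: {"type":"object","properties":{"targets":{"type":"array"},"squeeze":{"type":"number"}},"required":["targets"]}

```bash
ls; mkdir -p pics
cat > h.py <<'E'
import numpy as np, cv2
from station import arm
def grab(n,f):
    p,d=arm.grab_frame(n); cv2.imwrite(f'pics/{f}.png',cv2.cvtColor(p,cv2.COLOR_RGB2BGR)); np.save(f'pics/{f}.npy',d); return p,d
def ray(n,rc,z):
    m=arm.camera_model(n);K=np.array(m['camera_matrix']);T=np.array(m['world_from_camera'])
    v=T[:3,:3]@np.linalg.solve(K,[rc[1],rc[0],1.]);o=T[:3,3];return o+v*(z-o[2])/v[2]
def pt(n,rc,d):
    m=arm.camera_model(n);K=np.array(m['camera_matrix']);T=np.array(m['world_from_camera'])
    return T[:3,:3]@(np.linalg.solve(K,[rc[1],rc[0],1.])*d)+T[:3,3]
E
python3 - <<'E'
from h import *
np.set_printoptions(precision=4,suppress=True)
s=arm.get_state();print(s,arm.grip_depth)
for n in('side','top'):
    grab(n,n+'0');m=arm.camera_model(n);print(n,m)
    for q in ['lens_cell_center','seat','photometer']: print(q,[(np.round(r['point']),round(r['conf'],2)) for r in arm.landmark_of(n,q)])
E
```

```text
pics
{'t': 0.0, 'q': array([ 1.4731,  0.3594,  0.0111, -0.0003, -1.2241, -0.2881]), 'qd': array([ 0.0006,  0.0007, -0.0009, -0.001 ,  0.0003,  0.0019]), 'joint_efforts': array([  0.0019, -58.272 ,  29.3049,   6.997 ,   0.0072,  -0.0001]), 'eef_pos': array([0.2539, 0.6252, 0.4037]), 'ee_rot': array([ 3.1399, -0.0002, -0.3859]), 'force': array([ 0.1265, -0.8461, -0.0651]), 'moment': array([-0.0235, -0.0114,  0.05  ]), 'width': 0.08740888564563126} 0.1593
side {'camera_matrix': array([[466.764 ,   0.    , 257.0956],
       [  0.    , 466.764 , 189.4175],
       [  0.    ,   0.    ,   1.    ]]), 'world_from_camera': array([[ 0.831 , -0.3009,  0.4678, -0.3431],
       [-0.556 , -0.4738,  0.6829, -1.2075],
       [ 0.0162, -0.8276, -0.561 ,  1.0879],
       [ 0.    ,  0.    ,  0.    ,  1.    ]])}
lens_cell_center [(array([228., 313.]), 0.53)]
seat [(array([197., 186.]), 0.82), (array([182., 253.]), 0.66), (array([140., 193.]), 0.63), (array([226., 297.]), 0.35)]
photometer [(array([202., 188.]), 0.93), (array([142., 192.]), 0.89), (array([183., 258.]), 0.67)]
top {'camera_matrix': array([[464.4674,   0.    , 254.1965],
       [  0.    , 464.4674, 189.6985],
       [  0.    ,   0.    ,   1.    ]]), 'world_from_camera': array([[ 0.0172, -0.9983,  0.0558,  0.4623],
       [-0.9998, -0.0171,  0.0036,  0.0727],
       [-0.0026, -0.0559, -0.9984,  1.4778],
       [ 0.    ,  0.    ,  0.    ,  1.    ]])}
lens_cell_center [(array([179., 348.]), 0.69)]
seat [(array([175., 230.]), 0.68), (array([272., 215.]), 0.67), (array([187.,  74.]), 0.61), (array([168., 404.]), 0.4)]
photometer [(array([275., 212.]), 0.9), (array([189.,  84.]), 0.78), (array([175., 231.]), 0.69)]
```

```bash
python3 -c "
import cv2
for n in('side0','top0'):
    i=cv2.imread(f'pics/{n}.png'); cv2.imwrite(f'pics/{n}b.png',cv2.resize(i,(800,600),interpolation=cv2.INTER_CUBIC))
"
```

```text
(no output)
```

View pics/side0b.png

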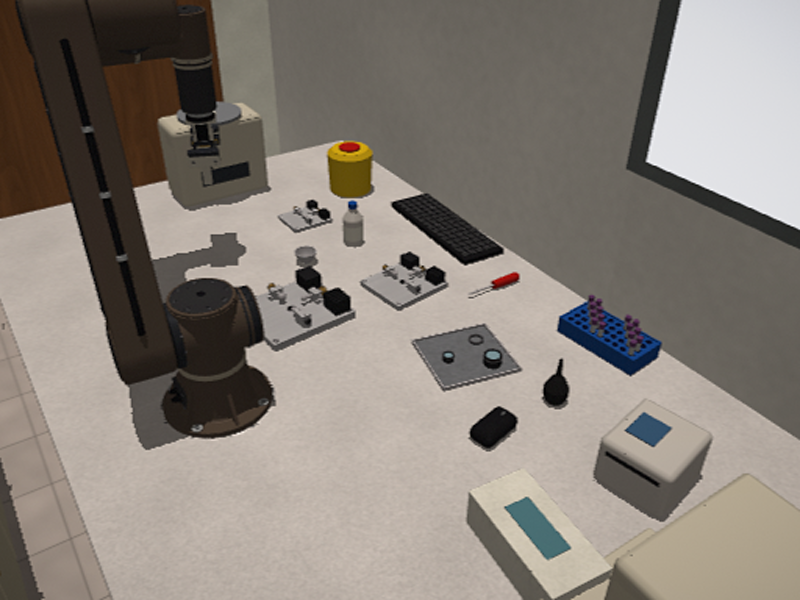

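View pics/top0b.png

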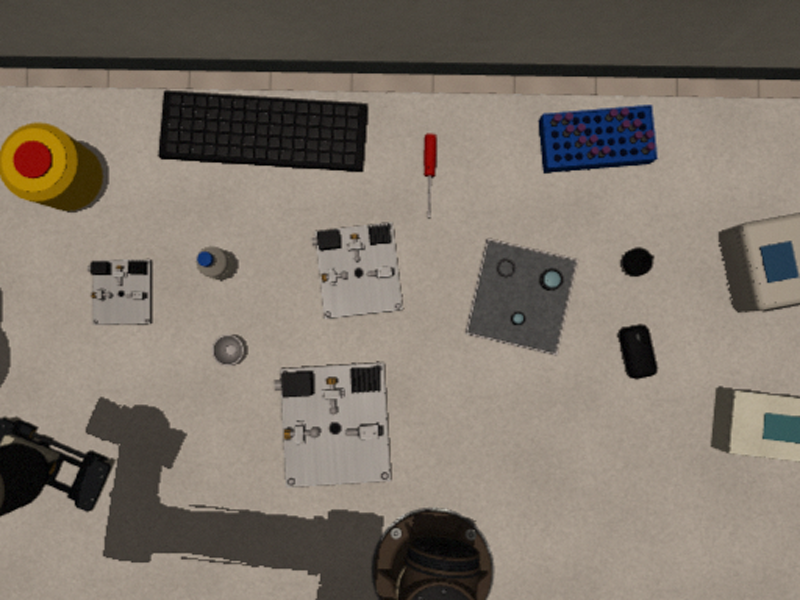

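The side view shows three heads in different sizes. The middle-sized one is at about (358,272) in the 800 px top view, with its mouth towards the robot. The tray is at (522,296) and the big cell at (551,279). Next I'll measure these.

Run:
```python
from h import *
np.set_printoptions(precision=4,suppress=True)
i=cv2.imread('pics/top0.png'); d=np.load('pics/top0.npy')
c=i[138:210,195:265]; cv2.imwrite('pics/t0p.png',cv2.resize(c,None,fx=8,fy=8,interpolation=cv2.INTER_CUBIC))
c=i[148:232,295:375]; cv2.imwrite('pics/t0t.png',cv2.resize(c,None,fx=7,fy=7,interpolation=cv2.INTER_CUBIC))
i2=cv2.imread('pics/side0.png')
c=i2[150:260,225:340]; cv2.imwrite('pics/s0p.png',cv2.resize(c,None,fx=5,fy=5,interpolation=cv2.INTER_CUBIC))
for q in ['lens_cell_center','seat','nest_mouth','end_stop','side_stop','plunger_block','photometer','tray','small_cell_center','lock_ring']:
    z={'lens_cell_center':.017,'seat':.016,'nest_mouth':.016,'end_stop':.016,'side_stop':.016,'plunger_block':.016,'small_cell_center':.012}.get(q,0)
    for n in ('top','side'):
        print(q,n,[(np.round(r['point'],1),ray(n,r['point'],z)[:2],round(r['conf'],2)) for r in arm.landmark_of(n,q)])
```

```text
lens_cell_center top [(array([179.2, 348.2]), array([ 0.5822, -0.2178]), 0.69)]
lens_cell_center side [(array([227.6, 312.8]), array([ 0.5836, -0.2203]), 0.53)]
seat top [(array([175. , 230.5]), array([0.5892, 0.1535]), 0.68), (array([272.5, 214.9]), array([0.2831, 0.1961]), 0.67), (array([187.1,  74. ]), array([0.5425, 0.6467]), 0.61), (array([168.3, 403.5]), array([ 0.6197, -0.3923]), 0.4)]
seat side [(array([196.8, 185.8]), array([0.2818, 0.206 ]), 0.82), (array([182.3, 252.6]), array([0.5644, 0.1515]), 0.66), (array([139.9, 193.4]), array([0.5279, 0.6166]), 0.63), (array([226.1, 296.7]), array([ 0.54  , -0.1805]), 0.35)]
nest_mouth top [(array([188.6, 230.1]), array([0.5462, 0.1539]), 0.94), (array([199.1,  75.3]), array([0.5047, 0.6412]), 0.94)]
nest_mouth side [(array([183.3, 245.2]), array([0.5341, 0.1617]), 0.92), (array([145. , 188.5]), array([0.4848, 0.5834]), 0.66), (array([202.2, 170.4]), array([0.2145, 0.2052]), 0.61), (array([170.5, 194. ]), array([0.401 , 0.3655]), 0.34)]
end_stop top [(array([178.3,  74.4]), array([0.5704, 0.6466]), 0.6), (array([253.8, 213.7]), array
[... 1512 characters left out ...]
ray([0.5943, 0.155 ]), 0.67)]
tray top [(array([187.6, 335.1]), array([ 0.556 , -0.1796]), 0.97), (array([164. , 228.5]), array([0.6258, 0.1615]), 0.49)]
tray side [(array([226.6, 296.1]), array([ 0.5495, -0.1663]), 0.96)]
small_cell_center top [(array([203.5, 332.5]), array([ 0.5049, -0.1698]), 0.47)]
small_cell_center side [(array([228.3, 289. ]), array([ 0.5116, -0.1716]), 0.4), (array([183.2, 263.8]), array([0.6036, 0.1257]), 0.2)]
lock_ring top [(array([172.8, 326.2]), array([ 0.6028, -0.1509]), 0.47), (array([186.4, 233.2]), array([0.5543, 0.1451]), 0.34)]
lock_ring side [(array([216.1, 301.6]), array([ 0.6069, -0.1267]), 0.42), (array([227.1, 295.8]), array([ 0.5467, -0.1681]), 0.37)]
```

View pics/t0p.png

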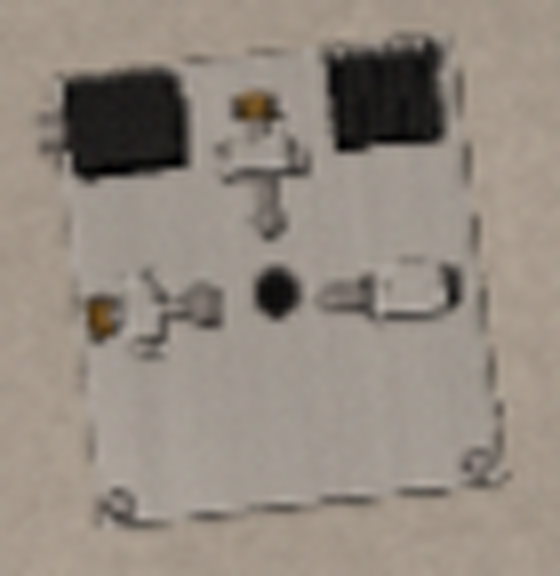

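View pics/t0t.png

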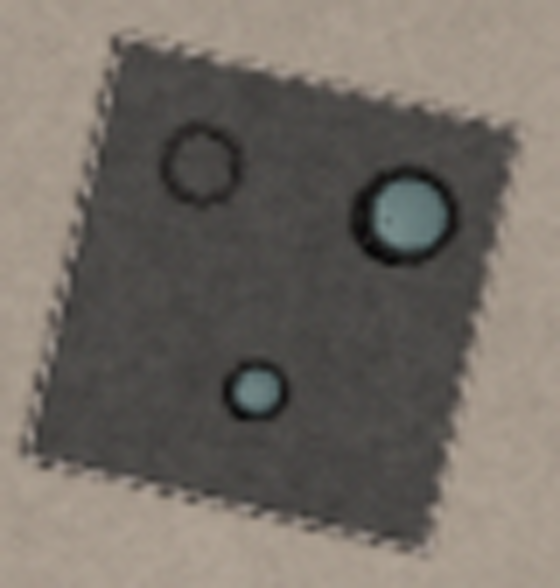

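View pics/s0p.png

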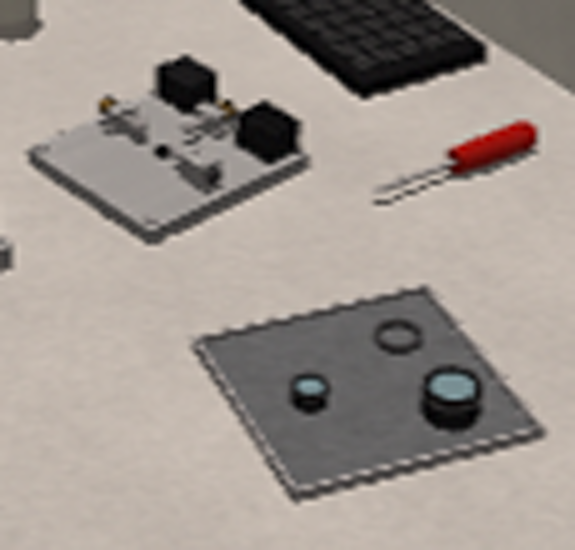

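Run:
```python
from h import *
np.set_printoptions(precision=4,suppress=True)
def cen(n,f,box,mask_fn,z):
    i=cv2.imread(f'pics/{f}.png').astype(int); r0,r1,c0,c1=box
    m=mask_fn(i[r0:r1,c0:c1]).astype(np.uint8)
    nn,l,st,ce=cv2.connectedComponentsWithStats(m)
    out=[(st[k,4],ray(n,(ce[k][1]+r0,ce[k][0]+c0),z)[:2],ce[k][::-1]+[r0,c0]) for k in range(1,nn) if st[k,4]>8]
    return out
dark=lambda a:a.max(2)<75
teal=lambda a:(a[...,1]-a[...,2]>12)&(a[...,1]>85)
print('hole top',cen('top','top0',(166,184,224,236),dark,.016))
print('hole side',cen('side','side0',(176,186,252,262),dark,.016))
print('glass top',cen('top','top0',(165,190,340,365),teal,.029))
print('glass side',cen('side','side0',(220,236,305,325),teal,.029))
# plate
d=np.load('pics/top0.npy'); m=arm.camera_model('top')
R=range(138,210);C=range(195,265)
P=np.array([[pt('top',(r,c),d[r,c]) for c in C] for r in R])
M=((P[...,2]>.010)&(P[...,2]<.024)).astype(np.uint8)
nn,l,st,ce=cv2.connectedComponentsWithStats(M);k=1+st[1:,4].argmax()
q=P[l==k][:,:2]; 
print(st[k],cv2.minAreaRect((q*1000).astype(np.float32)), np.median(P[l==k][:,2]))
i=cv2.imread('pics/top0.png').astype(int)[138:210,195:265]
print(np.median(P[...,2][l!=k]))
# near edge fit: for each column, last plate row
rows=[(max(np.where(l[:,c]==k)[0]),c) for c in range(15,58)]
w=np.array([ray('top',(r+138.5,c+195),.016)[:2] for r,c in rows]);p=np.polyfit(w[:,1],w[:,0],1);print('front edge yaw',np.arctan(-p[0]))
for side in(0,1):
    e=[]
    for r in range(15,58):
        x=np.where(l[r]==k)[0]; 
        if len(x): e.append(ray('top',(r+138,(x.min()-.5 if side==0 else x.max()+.5)+195),.016)[:2])
    e=np.array(e);p=np.polyfit(e[:,0],e[:,1],1);print('side yaw',np.arctan(p[0]),np.std(e[:,1]-np.polyval(p,e[:,0])))
```

```text
hole top [(np.int32(22), array([0.5919, 0.1583]), array([174.1364, 229.    ]))]
hole side []
glass top [(np.int32(75), array([ 0.5844, -0.2306]), array([178.2533, 353.0667]))]
glass side [(np.int32(37), array([ 0.5834, -0.2324]), array([226.8108, 315.1622]))]Traceback (most recent call last):
  File "<stdin>", line 18, in <module>
  File "h.py", line 9, in pt
    m=arm.camera_model(n);K=np.array(m['camera_matrix']);T=np.array(m['world_from_camera'])
ValueError: time passes only in moves, steps and waits
```

```bash
cat > h.py <<'E'
import numpy as np, cv2
from station import arm
CM={n:arm.camera_model(n) for n in('top','side')}
def grab(n,f):
    p,d=arm.grab_frame(n); cv2.imwrite(f'pics/{f}.png',cv2.cvtColor(p,cv2.COLOR_RGB2BGR)); np.save(f'pics/{f}.npy',d); return p,d
def pt(n,rc,d):
    m=CM[n];K=np.array(m['camera_matrix']);T=np.array(m['world_from_camera'])
    return T[:3,:3]@(np.linalg.solve(K,[rc[1],rc[0],1.])*d)+T[:3,3]
def ray(n,rc,z):
    o=np.array(CM[n]['world_from_camera'])[:3,3];v=pt(n,rc,1.)-o;return o+v*(z-o[2])/v[2]
def px(n,p):
    m=CM[n];K=np.array(m['camera_matrix']);T=np.linalg.inv(m['world_from_camera'])
    v=K@(T[:3,:3]@np.asarray(p)+T[:3,3]);return v[1]/v[2],v[0]/v[2]
E
python3 - <<'E'
from h import *
np.set_printoptions(precision=4,suppress=True)
print(arm.get_state()['t'])
d=np.load('pics/top0.npy')
R=range(138,210);C=range(195,265)
P=np.array([[pt('top',(r,c),d[r,c]) for c in C] for r in R])
M=((P[...,2]>.009)).astype(np.uint8)
nn,l,st,ce=cv2.connectedComponentsWithStats(M);k=1+st[1:,4].argmax()
q=P[l==k][:,:2]; print(st[k],cv2.minAreaRect((q*1000).astype(np.float32)), np.median(P[l==k][:,2]))
rows=[(max(np.where(l[:,c]==k)[0]),c) for c in range(16,56)]
w=np.array([ray('top',(r+138.5,c+195),.016)[:2] for r,c in rows]);p=np.polyfit(w[:,1],w[:,0],1);print('front edge yaw',np.arctan(-p[0]))
for side in(0,1):
    e=[]
    for r in range(16,56):
        x=np.where(l[r]==k)[0]
        e.append(ray('top',(r+138,(x.min()-.5 if side==0 else x.max()+.5)+195),.016)[:2])
    e=np.array(e);p=np.polyfit(e[:,0],e[:,1],1);print('side yaw',np.arctan(p[0]),np.std(e[:,1]-np.polyval(p,e[:,0])))
# hole in side by darkness weights
i=cv2.imread('pics/side0.png').astype(int)[174:190,246:268].max(2);print(i)
print('ph',px('side',[.592,.158,.016]))
i=cv2.imread('pics/top0.png').astype(int)[168:181,222:237].max(2);print(i)
E
```

```text
1.4
[   5    4   58   62 2871] ((571.2606811523438, 156.58323669433594), (236.2654571533203, 165.25396728515625), 6.802206516265869) 0.018051600432323456
front edge yaw 0.13568417379786274
side yaw 0.15650201366316607 0.002070961494318436
side yaw 0.13135704517417515 0.0012430196201893425
[[ 72  76  74  70  91 129 148 146 144 159 158 158 159 160 162 158 156 160
  154 115  73  72]
 [114 102  73  71  72  90 107  98 123 161 159 158 158 161 151 128 122 114
   79  68  69  74]
 [ 83  92  80  80  74  68  70  87 135 162 159 158 159 161 162 141  88 106
  136 113  77  97]
 [154 152 167 168 140  73  67  64 115 163 161 160 162 161 162 162 163 134
   67 122 160 122]
 [162 162 161 161 163 138  74  75 119 162 160 159 159 161 163 133  71  73
  120 166 165 165]
 [160 160 158 159 159 161 164 164 163 144  81  18  78 139 158 159 165 165
  157 154 161 161]
 [160 157 159 158 158 159 159 160 162 129  24   0  40 103 146 157 161 139
  125 165 163 163]
 [158 158 159 158 158 159 158 158 160 154 115  53  87 111  96 105 149 172
  166 163 162 166]
 [159 158 158 158 158 157 158 158 158 160 163 165 165 165 136  76 
[... 864 characters left out ...]
9 160]
 [160 160 161 160 161 160 161 159 160 160 164 163 158 159 163]
 [161 161 161 158 159 146 109  88 104 147 162 164 160 158 163]
 [159 160 160 160 146 101  45  31  46  97 146 161 163 158 159]
 [158 160 160 161 135  49  22  19  20  47 111 161 161 145 129]
 [111 160 160 159 133  36  14  16  17  32  98 163 154 127 118]
 [109 158 157 160 135  41  17  17  19  36  97 154 133 130 140]
 [115 159 158 156 140  81  31  20  28  76 135 157 148 120 106]
 [104 159 157 157 156 143 103  50  90 147 153 160 161 153 148]
 [100 157 158 159 158 160 151 145 150 156 160 159 162 160 161]
 [147 160 160 160 159 159 159 160 160 159 158 159 161 163 155]
 [158 158 161 157 159 158 159 159 160 157 158 160 161 162 157]]
```

Run:
```python
from h import *
np.set_printoptions(precision=4,suppress=True)
i=cv2.imread('pics/top0.png').astype(int)
s=(i[...,2]-i[...,0])  # red-blue: bench beige >, plate ~0
print(s[195:208,230], s[185,200:212], s[185,250:262])
M=(s<8)&(i.max(2)>120)
l=np.zeros_like(M);l[140:206,198:262]=M[140:206,198:262]
cv2.imwrite('pics/m.png',cv2.resize((l[138:210,195:265]*255).astype(np.uint8),None,fx=6,fy=6,interpolation=0))
def sub(v,th): # last crossing
    return v
def fit(pts,ax):
    w=np.array([ray('top',p,.016)[:2] for p in pts]);
    a,b=(w[:,1],w[:,0]) if ax else (w[:,0],w[:,1])
    for _ in range(4):
        p=np.polyfit(a,b,1);r=np.abs(b-np.polyval(p,a));k=r<max(2*r.std(),.0015);a,b=a[k],b[k]
    return p,np.arctan(-p[0] if ax else p[0]),len(a),r.max()
pts=[(np.where(l[:,c])[0].max()+.5,c) for c in range(212,252)]
F=fit(pts,1);print('front',F)
L=fit([(r,np.where(l[r])[0].min()-.5) for r in range(160,198)],0);print('left',L)
Rr=fit([(r,np.where(l[r])[0].max()+.5) for r in range(150,194)],0);print('right',Rr)
h=np.array([.592,.158]);y=F[1]
print('hole->front', (h[0]-np.polyval(F[0],h[1]))*np.cos(y),'left',(np.polyval(L[0],h[0])-h[1])*np.cos(y),'right',(h[1]-np.polyval(Rr[0],h[0]))*np.cos(y))
```

```text
[16 15 15 16 15 15 13 25 25 27 25 23 26] [24 26 25 25 25 19 18 17 16 16 16 15] [15 13 16 16 16 13 18 25 25 26 26 26]Traceback (most recent call last):
  File "<stdin>", line 17, in <module>
    return umr_maximum(a, axis, None, out, keepdims, initial, where)
ValueError: zero-size array to reduction operation maximum which has no identity
```

View pics/m.png

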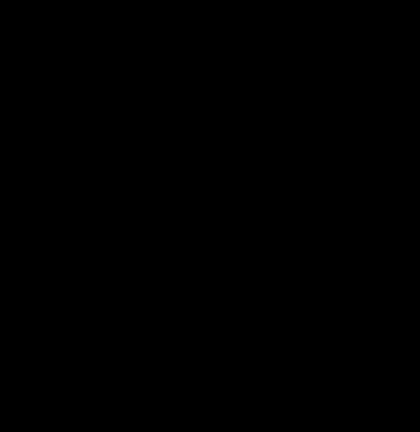

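Run:
```python
from h import *
np.set_printoptions(precision=4,suppress=True)
i=cv2.imread('pics/top0.png').astype(int)
s=(i[...,2]-i[...,0])
M=(s<20)&(i.max(2)>100)
l=np.zeros_like(M);l[140:206,198:262]=M[140:206,198:262]
l=cv2.morphologyEx(l.astype(np.uint8),cv2.MORPH_OPEN,np.ones((3,3)))>0
def fit(pts,ax):
    w=np.array([ray('top',p,.016)[:2] for p in pts]);
    a,b=(w[:,1],w[:,0]) if ax else (w[:,0],w[:,1])
    for _ in range(4):
        p=np.polyfit(a,b,1);r=np.abs(b-np.polyval(p,a));k=r<max(2*r.std(),.0015);a,b=a[k],b[k]
    return p,np.arctan(-p[0] if ax else p[0]),len(a),r.max()
pts=[(np.where(l[:,c])[0].max()+.5,c) for c in range(212,252)]
F=fit(pts,1);print('front',F)
L=fit([(r,np.where(l[r])[0].min()-.5) for r in range(160,198)],0);print('left',L)
Rr=fit([(r,np.where(l[r])[0].max()+.5) for r in range(150,194)],0);print('right',Rr)
h=np.array([.592,.158]);y=F[1]
print('hole->front', (h[0]-np.polyval(F[0],h[1]))*np.cos(y),'left',(np.polyval(L[0],h[0])-h[1])*np.cos(y),'right',(h[1]-np.polyval(Rr[0],h[0]))*np.cos(y))
```

```text
front (array([-0.1404,  0.5292]), np.float64(0.13949676408795816), 32, np.float64(0.0014533062474332281))
left (array([0.1403, 0.1551]), np.float64(0.13937738962774338), 22, np.float64(0.0013498342304431032))
right (array([0.1265, 0.0008]), np.float64(0.125782499820356), 32, np.float64(0.0016664406925922526))
hole->front 0.08417763022950937 left 0.0793699639660008 right 0.081509490069342
```

Seat is at about (0.592, 0.158) with yaw about 0.135. The hole-to-edge distances of 84, 79 and 81 mm match the listed plate. The cell is at about (0.584, -0.231). Now I'll move towards the tray.

>>> carry_out([
  [[0,0,0,0.93,0.99,0,1],[0,0,0,0.93,0.99,0,1],[0,0,0,0.93,0.99,0,1],[0,0,0,0.93,0.99,0,1],[0,0,0,0.93,0.99,0,1],[0,0,0,0.93,0.99,0,1],[0,0,0,0.93,0.99,0,1],[0,0,0,0.93,0.99,0,1],[0,0,0,0.93,0.99,0,1],[0,0,0,0.93,0.99,0,1],[0,0,0,0.93,0.99,0,1],[0,0,0,0.93,0.99,0,1],[0,0,0,0.93,0.99,0,1],[0,0,0,0.93,0.99,0,1],[0,0,0,0.93,0.99,0,1],[0,0,0,0.93,0.99,0,1],[0,0,0,0.93,0.99,0,1],[0,0,0,0.93,0.99,0,1],[0,0,0,0.93,0.99,0,1],[0,0,0,0.93,0.99,0,1]],
])

```text
t: 3.9
eef_pos: [0.4988, -0.0094, 0.4049]
ee_rot: [-3.141, -0.0, -0.386]
force: [0.0, 0.7, -0.3]
width: 0.088
```

>>> carry_out([
  [[0.84,0,0,0,0,0,0.27],[-0.84,0,0,0,0,0,0.27]],
])

```text
t: 4.15
eef_pos: [0.4985, -0.0096, 0.4055]
ee_rot: [-3.139, -0.001, -0.39]
force: [-0.4, -0.4, -0.5]
width: 0.0726
```

>>> carry_out([
  [[0,0,0,0.93,0.99,0,0.27],[0,0,0,0.93,0.99,0,0.27],[0,0,0,0.93,0.99,0,0.27],[0,0,0,0.93,0.99,0,0.27],[0,0,0,0.93,0.99,0,0.27],[0,0,0,0.93,0.99,0,0.27],[0,0,0,0.93,0.99,0,0.27],[0,0,0.84,0,0,0.9,0.27],[0,0,0.84,0,0,0.9,0.27],[0,0,0.84,0,0,0.9,0.27],[0,0,0.84,0,0,0.9,0.27],[0,0,0.84,0,0,0.9,0.27],[0,0,0,0,0,0,0.27],[0,0,0,0,0,0,0.27]],
])

```text
t: 5.9
eef_pos: [0.5846, -0.2301, 0.2931]
ee_rot: [-3.141, -0.001, -0.969]
force: [1.1, -1.1, -0.3]
width: 0.0556
```

Run:
```python
from h import *
np.set_printoptions(precision=4,suppress=True)
s=arm.get_state();print(s['eef_pos'],s['ee_rot'],s['width'])
y=s['ee_rot'][2];d=np.array([.584,-.2315])-s['eef_pos'][:2]
print('units',d@[np.cos(y),np.sin(y)]/.025,d@[np.sin(y),-np.cos(y)]/.025)
grab('side','side1')
i=cv2.imread('pics/side1.png')[150:270,240:370];cv2.imwrite('pics/s1.png',cv2.resize(i,None,fx=5,fy=5,interpolation=cv2.INTER_CUBIC))
```

```text
[ 0.5846 -0.2301  0.2931] [-3.141  -0.001  -0.9694] 0.05562994701742078
units 0.03328059229614461 0.05215256756248472
```

View pics/s1.png

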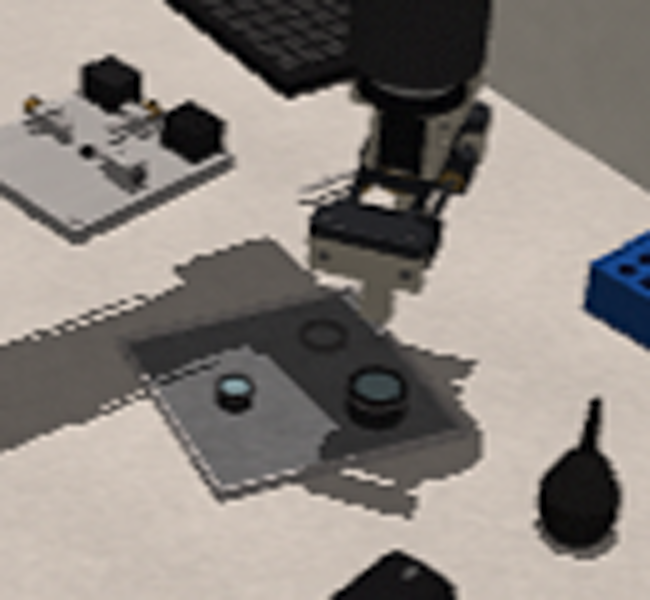

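>>> carry_out([
  [[0,0,0,0.03,0.05,0.8,0.27],[0,0,0,0,0,0.8,0.27],[0,0,0,0,0,0.8,0.27],[0,0,0,0,0,0.7,0.27],[0,0,0,0,0,0.5,0.27],[0,0,0,0,0,0.4,0.27],[0,0,0,0,0,0.2,0.27],[0,0,0,0,0,0,0.27]],
])

```text
t: 6.95
eef_pos: [0.5836, -0.2313, 0.187]
ee_rot: [3.141, 0.0, -0.972]
force: [0.1, -0.1, 0.8]
width: 0.0556
```

>>> carry_out([
  [[0,0,0,0,0,0,-0.3],[0,0,0,0,0,0,-0.3],[0,0,0,0,0,0,-0.3],[0,0,0,0,0,0,-0.3],[0,0,0,0,0,0,-0.3]],
], squeeze=15)

```text
t: 7.58
eef_pos: [0.5838, -0.2313, 0.1877]
ee_rot: [-3.141, -0.001, -0.972]
force: [-0.8, 0.8, 5.5]
width: 0.0436
```

>>> carry_out([
  [[0,0,0,0,0,-0.4,-0.3],[0,0,0,0,0,-0.8,-0.3],[0,0,0,0,0,-1,-0.3],[0,0,0,0,0,-1,-0.3],[0,0,0,0,0,0,-0.3]],
])

```text
t: 8.2
eef_pos: [0.5841, -0.2314, 0.2695]
ee_rot: [-3.139, -0.003, -0.972]
force: [-0.5, -0.4, -2.2]
width: 0.0435
```

Run:
```python
from h import *
np.set_printoptions(precision=4,suppress=True)
s=arm.get_state();print(s['t'],s['eef_pos'],s['ee_rot'],s['width'],s['force'])
seat=np.array([.592,.158]);p=.135
t=seat+np.array([np.cos(p),np.sin(p)])*-.050
y=s['ee_rot'][2];d=t-s['eef_pos'][:2]
print(t,'units',d@[np.cos(y),np.sin(y)]/.025,d@[np.sin(y),-np.cos(y)]/.025,'turn',-(p-y)/np.radians(8))
grab('side','side2')
i=cv2.imread('pics/side2.png')[150:270,240:370];cv2.imwrite('pics/s2.png',cv2.resize(i,None,fx=5,fy=5,interpolation=cv2.INTER_CUBIC))
```

```text
8.2 [ 0.5841 -0.2314  0.2695] [-3.1387 -0.0026 -0.972 ] 0.043544961745934925 [-0.479  -0.3684 -2.233 ]
[0.5425 0.1513] units -13.583435456660395 -7.251179414310945 turn -7.928565003184244
```

View pics/s2.png

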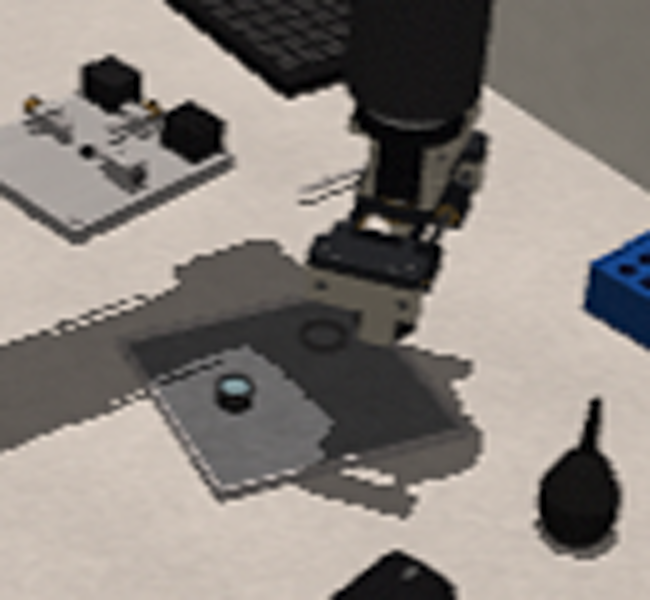

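The cell has left the tray and is in the gripper. Next I'll carry it to the mouth.

>>> carry_out([
  [[0,0,0,-0.5,-0.25,0,-0.3],[0,0,0,-0.9,-0.5,0,-0.3],[0,0,0,-0.94,-0.5,0,-0.3],[0,0,0,-0.94,-0.5,0,-0.3],[0,0,0,-0.94,-0.5,0,-0.3],[0,0,0,-0.94,-0.5,0,-0.3],[0,0,0,-0.94,-0.5,0,-0.3],[0,0,0,-0.94,-0.5,0,-0.3],[0,0,0,-0.94,-0.5,0,-0.3],[0,0,0,-0.94,-0.5,0,-0.3],[0,0,0,-0.94,-0.5,0,-0.3],[0,0,0,-0.94,-0.5,0,-0.3],[0,0,0,-0.94,-0.5,0,-0.3],[0,0,0,-0.94,-0.5,0,-0.3],[0,0,0,-0.9,-0.5,0,-0.3]],
])

```text
t: 10.12
eef_pos: [0.541, 0.1524, 0.266]
ee_rot: [3.14, 0.0, -0.972]
force: [-1.0, 0.0, -1.1]
width: 0.0437
```

>>> carry_out([
  [[0,0,-0.8,0,0,0,-0.3],[0,0,-0.9,0,0,0.2,-0.3],[0,0,-0.9,0,0,0.2,-0.3],[0,0,-0.9,0,0,0.2,-0.3],[0,0,-0.9,0,0,0.2,-0.3],[0,0,-0.9,0,0,0.2,-0.3],[0,0,-0.9,0,0,0.2,-0.3],[0,0,-0.9,0,0,0.2,-0.3],[0,0,-0.83,0,0,0.2,-0.3],[0,0,0,0,0,0,-0.3],[0,0,0,0,0,0,-0.3]],
])

```text
t: 11.5
eef_pos: [0.5417, 0.1515, 0.2268]
ee_rot: [3.141, 0.001, 0.133]
force: [0.1, -0.4, -1.0]
width: 0.0433
```

Run:
```python
from h import *
np.set_printoptions(precision=4,suppress=True)
s=arm.get_state();print(s['t'],s['eef_pos'],s['ee_rot'],s['width'],s['force'])
t=np.array([.5425,.1513])
y=s['ee_rot'][2];d=t-s['eef_pos'][:2]
print(t,'units',d@[np.cos(y),np.sin(y)]/.025,d@[np.sin(y),-np.cos(y)]/.025,'turn',-(.135-y)/np.radians(8))
grab('side','side3')
i=cv2.imread('pics/side3.png')[110:230,195:325];cv2.imwrite('pics/s3.png',cv2.resize(i,None,fx=5,fy=5,interpolation=cv2.INTER_CUBIC))
```

```text
11.5 [0.5417 0.1515 0.2268] [3.1412 0.0008 0.1328] 0.04331893023573405 [ 0.1184 -0.3866 -0.9933]
[0.5425 0.1513] units 0.03190759616087356 0.010462049760115664 turn -0.01599766414793183
```

View pics/s3.png

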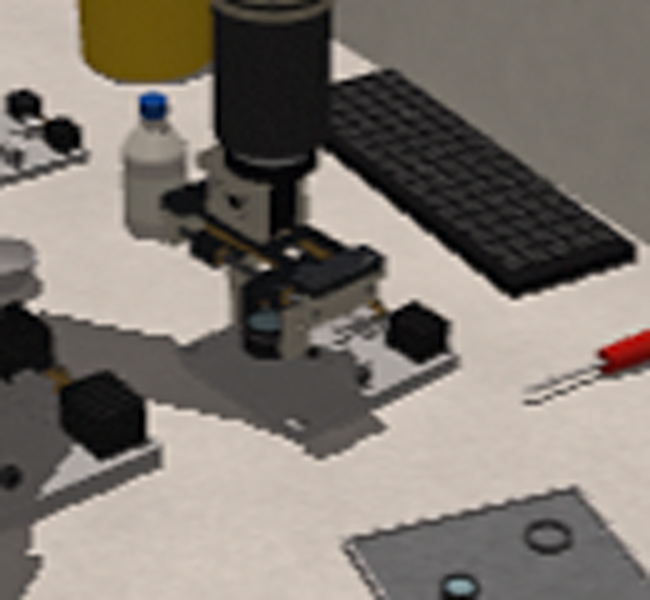

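>>> carry_out([
  [[0,0,0,0.03,0.01,0.3,-0.3],[0,0,0,0,0,0.3,-0.3],[0,0,0,0,0,0.2,-0.3],[0,0,0,0,0,0.1,-0.3],[0,0,0,0,0,0.06,-0.3],[0,0,0,0,0,0,-0.3]],
])

```text
t: 12.3
eef_pos: [0.5428, 0.1512, 0.2032]
ee_rot: [3.142, -0.0, 0.135]
force: [-0.4, -0.3, -1.0]
width: 0.0435
```

>>> carry_out([
  [[0,0,0,0,0,0.04,-0.3],[0,0,0,0,0,0.04,-0.3],[0,0,0,0,0,0,-0.3]],
])

```text
t: 12.68
eef_pos: [0.5427, 0.1511, 0.2011]
ee_rot: [3.142, 0.0, 0.135]
force: [-0.4, -0.1, -1.5]
width: 0.0434
```

>>> carry_out([
  [[0,0,0,0,0,0.03,-0.3],[0,0,0,0,0,0.02,-0.3],[0,0,0,0,0,0,-0.3]],
])

```text
t: 13.05
eef_pos: [0.5428, 0.1511, 0.1999]
ee_rot: [3.142, 0.0, 0.135]
force: [-0.9, -0.5, -0.6]
width: 0.0432
```

>>> carry_out([
  [[0,0,0,0,0,0.02,-0.3],[0,0,0,0,0,0.02,-0.3],[0,0,0,0,0,0,-0.3]],
])

```text
t: 13.42
eef_pos: [0.5428, 0.1512, 0.1996]
ee_rot: [3.142, -0.0, 0.135]
force: [-1.3, -0.2, 7.2]
width: 0.0436
```

>>> carry_out([
  [[0,0,0,0,0,0,0.3],[0,0,0,0,0,0,0.3],[0,0,0,0,0,0,0.3],[0,0,0,0,0,-0.5,0.3],[0,0,0,0,0,-1,0.3],[0,0,0,0,0,-1,0.3],[0,0,0,-0.8,0,0,0.3],[0,0,0,-0.8,0,0,-1],[0,0,0,0,0,0,-1],[0,0,0,0,0,0,-1],[0,0,0,0,0,0,-1]],
])

```text
t: 14.8
eef_pos: [0.5037, 0.146, 0.2616]
ee_rot: [-3.142, -0.0, 0.135]
force: [-0.7, -0.9, -0.8]
width: 0.0224
```

Run:
```python
from h import *
np.set_printoptions(precision=4,suppress=True)
s=arm.get_state();print(s['t'],s['eef_pos'],s['ee_rot'],s['width'],s['force'])
grab('side','side4');grab('top','top4')
i=cv2.imread('pics/side4.png')[140:220,215:325];cv2.imwrite('pics/s4.png',cv2.resize(i,None,fx=6,fy=6,interpolation=cv2.INTER_CUBIC))
i=cv2.imread('pics/top4.png')[138:220,190:270];cv2.imwrite('pics/t4.png',cv2.resize(i,None,fx=6,fy=6,interpolation=cv2.INTER_CUBIC))
```

```text
14.8 [0.5037 0.146  0.2616] [-3.1415 -0.0004  0.135 ] 0.022399778887817377 [-0.6678 -0.9248 -0.8397]
```

View pics/s4.png

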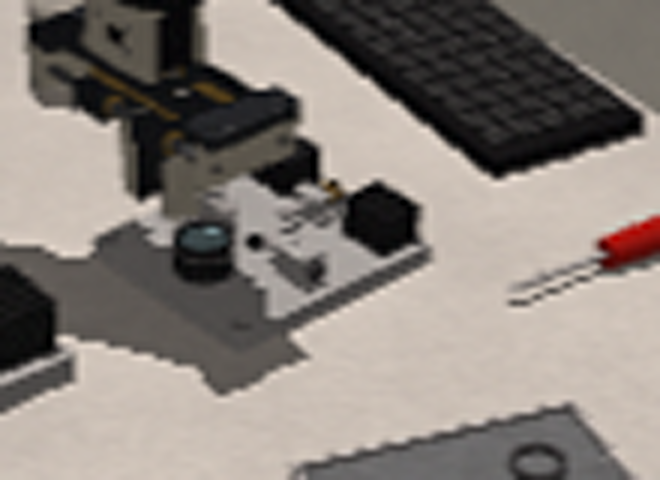

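View pics/t4.png

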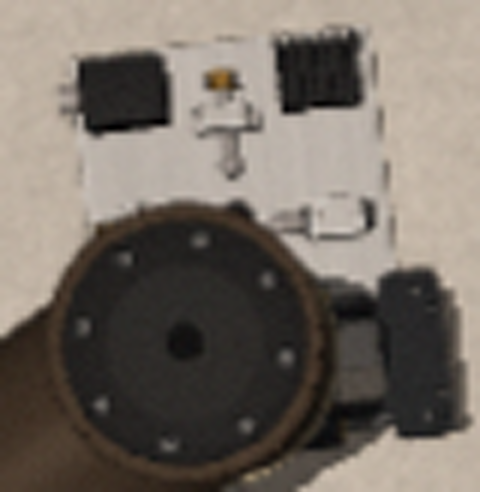

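>>> carry_out([
  [[0,0,0,-0.2,0,0,-1],[0,0,0,0,0,0.7,-1],[0,0,0,0,0,0.8,-1],[0,0,0,0,0,0.6,-1],[0,0,0,0,0,0.3,-1],[0,0,0,0,0,0,-1],[0,0,0,0,0,0,-1]],
])

```text
t: 15.78
eef_pos: [0.4984, 0.1452, 0.2019]
ee_rot: [-3.141, -0.001, 0.135]
force: [0.7, -0.1, -0.2]
width: 0.0006
```

Run:
```python
from h import *
np.set_printoptions(precision=4,suppress=True)
s=arm.get_state();print(s['t'],s['eef_pos'],s['ee_rot'],s['width'],s['force'],s['moment'])
grab('side','side5')
i=cv2.imread('pics/side5.png')[140:220,215:325];cv2.imwrite('pics/s5.png',cv2.resize(i,None,fx=6,fy=6,interpolation=cv2.INTER_CUBIC))
```

```text
15.775 [0.4984 0.1452 0.2019] [-3.1414 -0.0006  0.1352] 0.0006065803956999184 [ 0.6671 -0.0738 -0.1781] [-0.0419  0.0269 -0.0132]
```

View pics/s5.png

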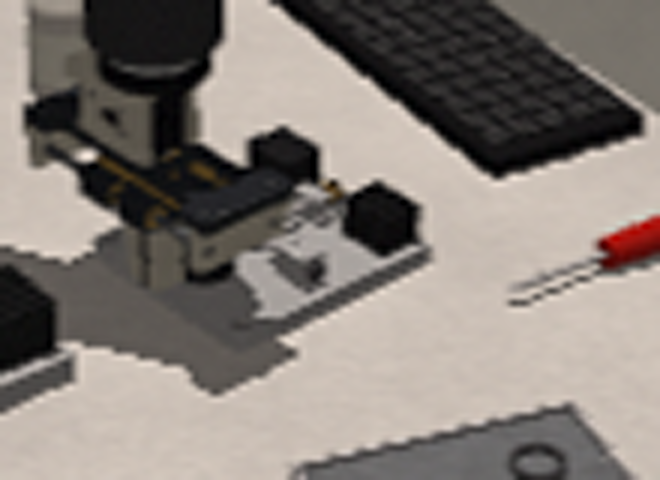

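>>> carry_out([
  [[0,0,0,0.05,0,0,-1],[0,0,0,0.09,0,0,-1],[0,0,0,0.09,0,0,-1],[0,0,0,0.09,0,0,-1],[0,0,0,0.09,0,0,-1],[0,0,0,0.09,0,0,-1],[0,0,0,0.09,0,0,-1],[0,0,0,0.09,0,0,-1],[0,0,0,0.09,0,0,-1],[0,0,0,0.09,0,0,-1],[0,0,0,0.09,0,0,-1],[0,0,0,0.09,0,0,-1],[0,0,0,0.09,0,0,-1],[0,0,0,0.09,0,0,-1],[0,0,0,0.05,0,0,-1]],
])

```text
t: 17.7
eef_pos: [0.5298, 0.1494, 0.2014]
ee_rot: [-3.142, -0.0, 0.135]
force: [-0.1, -1.1, -0.2]
width: 0.0005
```

Run:
```python
from h import *
np.set_printoptions(precision=4,suppress=True)
s=arm.get_state();print(s['t'],s['eef_pos'],s['ee_rot'],s['width'],s['force'],s['moment'])
d=s['eef_pos'][:2]-[.592,.158];c,sn=np.cos(.135),np.sin(.135);print('nest',d@[c,sn],d@[-sn,c])
grab('side','side6')
i=cv2.imread('pics/side6.png')[140:220,215:325];cv2.imwrite('pics/s6.png',cv2.resize(i,None,fx=6,fy=6,interpolation=cv2.INTER_CUBIC))
```

```text
17.7 [0.5298 0.1494 0.2014] [-3.1416 -0.      0.1349] 0.0005303568562276186 [-0.0571 -1.1356 -0.1668] [-0.0163  0.1128  0.0097]
nest -0.06279792758613001 -0.0001683594559274944
```

View pics/s6.png

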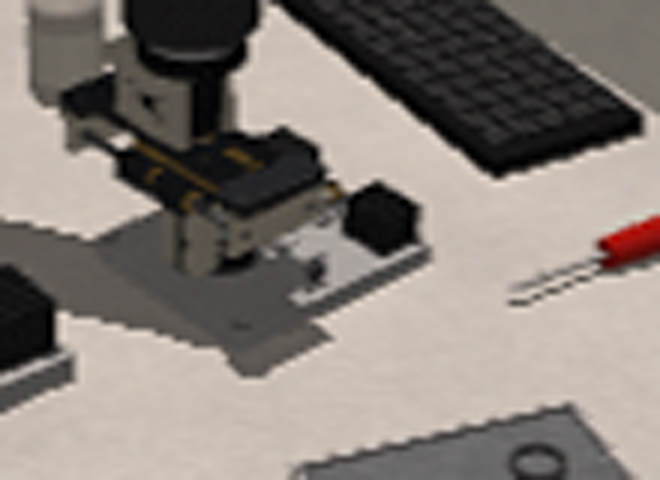

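>>> carry_out([
  [[0,0,0,0.05,0,0,-1],[0,0,0,0.05,0,0,-1],[0,0,0,0.05,0,0,-1],[0,0,0,0.05,0,0,-1],[0,0,0,0.05,0,0,-1],[0,0,0,0.05,0,0,-1],[0,0,0,0.05,0,0,-1],[0,0,0,0.05,0,0,-1]],
])

```text
t: 18.75
eef_pos: [0.5387, 0.1505, 0.2013]
ee_rot: [3.141, 0.002, 0.135]
force: [-6.3, 1.6, 4.1]
width: 0.0005
```

```bash
cat > st.py <<'E'
from station import arm
import numpy as np
s=arm.get_state();d=s['eef_pos'][:2]-[.592,.158];c,sn=np.cos(.135),np.sin(.135);f=s['force'];m=s['moment']
print('t %.2f nest x %.2f y %.2f mm z %.4f'%(s['t'],1e3*d@[c,sn],1e3*d@[-sn,c],s['eef_pos'][2]),'F nest',np.round([f[:2]@[c,sn],f[:2]@[-sn,c],f[2]],2),'M nest',np.round([m[:2]@[c,sn],m[:2]@[-sn,c],m[2]],3),'torq',np.round(s['joint_efforts'],2))
E
python3 st.py
```

```text
t 18.75 nest x -53.81 y -0.25 mm z 0.2013 F nest [-6.02  2.45  4.09] M nest [0.799 2.053 0.061] torq [-1.640e+00 -4.998e+01  2.183e+01  5.940e+00  1.540e+00 -4.000e-02]
```

>>> carry_out([
  [[0,0,0,0.02,0,0,-1],[0,0,0,0.02,0,0,-1],[0,0,0,0.02,0,0,-1],[0,0,0,0.02,0,0,-1]],
])

```text
t: 19.25
eef_pos: [0.5408, 0.1509, 0.2013]
ee_rot: [3.141, 0.002, 0.135]
force: [-6.3, 1.9, 2.5]
width: 0.0001
```

```bash
python3 st.py
python3 - <<'E'
from h import *
grab('side','side7')
i=cv2.imread('pics/side7.png')[140:220,215:325];cv2.imwrite('pics/s7.png',cv2.resize(i,None,fx=6,fy=6,interpolation=cv2.INTER_CUBIC))
E
```

```text
t 19.25 nest x -51.66 y -0.15 mm z 0.2013 F nest [-6.    2.72  2.54] M nest [0.81  1.796 0.003] torq [-1.720e+00 -5.048e+01  2.163e+01  5.890e+00  1.270e+00 -4.000e-02]
```

View pics/s7.png

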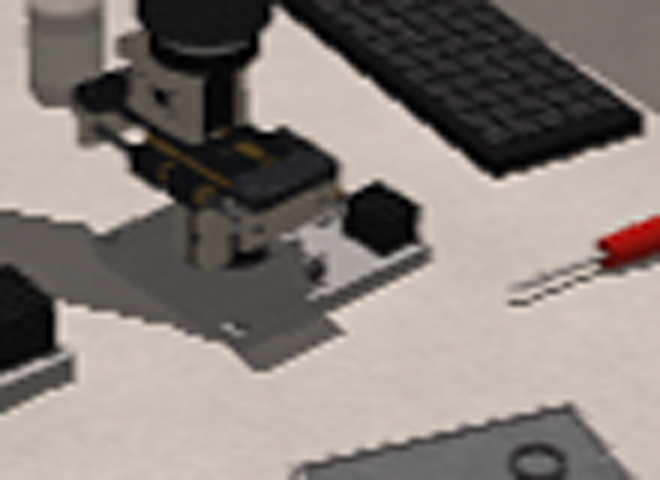

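>>> carry_out([
  [[0,0,0,0.03,0,0,-1],[0,0,0,0.03,0,0,-1],[0,0,0,0.03,0,0,-1],[0,0,0,0.03,0,0,-1],[0,0,0,0.03,0,0,-1]],
])

```text
t: 19.92
eef_pos: [0.545, 0.1516, 0.2014]
ee_rot: [-3.142, 0.001, 0.135]
force: [-3.8, 2.6, 1.4]
width: 0.0004
```

```bash
python3 st.py
```

```text
t 19.93 nest x -47.46 y -0.02 mm z 0.2014 F nest [-3.39  3.06  1.36] M nest [1.012 1.351 0.058] torq [ -1.81 -51.68  21.25   5.82   0.78  -0.06]
```

>>> carry_out([
  [[0,0,0,0.03,0,0,-1],[0,0,0,0.03,0,0,-1],[0,0,0,0.03,0,0,-1],[0,0,0,0.03,0,0,-1],[0,0,0,0.03,0,0,-1],[0,0,0,0.03,0,0,-1]],
])

```text
t: 20.68
eef_pos: [0.5492, 0.1515, 0.2013]
ee_rot: [3.141, 0.002, 0.135]
force: [-6.2, -0.0, 3.6]
width: 0.0006
```

```bash
python3 st.py
```

```text
t 20.68 nest x -43.31 y -0.65 mm z 0.2013 F nest [-6.16  0.83  3.62] M nest [0.186 2.269 0.046] torq [-8.400e-01 -5.126e+01  2.289e+01  5.860e+00  1.960e+00 -5.000e-02]
```

>>> carry_out([
  [[0,0,0,0.02,0,0,-1],[0,0,0,0.02,0,0,-1],[0,0,0,0.02,0,0,-1]],
])

```text
t: 21.05
eef_pos: [0.5505, 0.1516, 0.2013]
ee_rot: [3.14, 0.002, 0.135]
force: [-7.0, -0.1, 4.6]
width: 0.0003
```

```bash
python3 st.py
```

```text
t 21.05 nest x -41.95 y -0.80 mm z 0.2013 F nest [-6.92  0.79  4.56] M nest [-0.04   2.248  0.045] torq [-5.900e-01 -5.131e+01  2.310e+01  5.800e+00  2.090e+00 -4.000e-02]
```

>>> carry_out([
  [[0,0,0,0.02,0,0,-1],[0,0,0,0.02,0,0,-1],[0,0,0,0.02,0,0,-1],[0,0,0,0.02,0,0,-1]],
])

```text
t: 21.55
eef_pos: [0.5527, 0.1519, 0.2013]
ee_rot: [3.141, 0.002, 0.135]
force: [-5.0, -0.5, 3.6]
width: 0.0004
```

```bash
python3 st.py
```

```text
t 21.55 nest x -39.77 y -0.77 mm z 0.2013 F nest [-4.99  0.21  3.55] M nest [-0.005  1.963 -0.009] torq [-4.900e-01 -5.195e+01  2.279e+01  5.690e+00  1.770e+00 -3.000e-02]
```

>>> carry_out([
  [[0,0,0,0.015,0,0,-1],[0,0,0,0.015,0,0,-1],[0,0,0,0.015,0,0,-1],[0,0,0,0.015,0,0,-1]],
])

```text
t: 22.05
eef_pos: [0.5546, 0.1526, 0.2013]
ee_rot: [3.141, 0.0, 0.135]
force: [-4.1, -0.2, 2.2]
width: 0.0003
```

```bash
python3 st.py
```

```text
t 22.05 nest x -37.75 y -0.33 mm z 0.2013 F nest [-4.13  0.37  2.2 ] M nest [-0.082  1.506  0.022] torq [-3.500e-01 -5.302e+01  2.260e+01  5.600e+00  1.370e+00 -2.000e-02]
```

>>> carry_out([
  [[0,0,0,0.012,0,0,-1],[0,0,0,0.012,0,0,-1],[0,0,0,0.012,0,0,-1],[0,0,0,0.012,0,0,-1]],
])

```text
t: 22.55
eef_pos: [0.5559, 0.1529, 0.2014]
ee_rot: [-3.142, -0.0, 0.135]
force: [-4.4, -0.8, -0.4]
width: 0.0008
```

```bash
python3 st.py
```

```text
t 22.55 nest x -36.44 y -0.15 mm z 0.2014 F nest [-4.46 -0.17 -0.39] M nest [-0.063  1.065  0.007] torq [-2.000e-01 -5.367e+01  2.263e+01  5.580e+00  1.170e+00 -1.000e-02]
```

>>> carry_out([
  [[0,0,0,0.01,0,0,-1],[0,0,0,0.01,0,0,-1],[0,0,0,0.01,0,0,-1],[0,0,0,0.01,0,0,-1]],
])

```text
t: 23.05
eef_pos: [0.5569, 0.1531, 0.2014]
ee_rot: [-3.142, -0.0, 0.135]
force: [-2.6, 0.7, -0.4]
width: 0.0002
```

```bash
python3 st.py
```

```text
t 23.05 nest x -35.42 y -0.13 mm z 0.2014 F nest [-2.52  1.02 -0.38] M nest [-0.004  0.974 -0.011] torq [-2.600e-01 -5.383e+01  2.220e+01  5.490e+00  9.200e-01 -1.000e-02]
```

>>> carry_out([
  [[0,0,0,0.008,0,0,-1],[0,0,0,0.008,0,0,-1],[0,0,0,0.008,0,0,-1],[0,0,0,0.008,0,0,-1]],
])

```text
t: 23.55
eef_pos: [0.5577, 0.1532, 0.2014]
ee_rot: [-3.142, -0.0, 0.135]
force: [-3.0, 0.2, -0.2]
width: 0.0009
```

```bash
python3 st.py
```

```text
t 23.55 nest x -34.66 y -0.15 mm z 0.2014 F nest [-2.95  0.57 -0.22] M nest [0.051 0.85  0.027] torq [-3.400e-01 -5.384e+01  2.194e+01  5.430e+00  7.700e-01 -1.000e-02]
```

>>> carry_out([
  [[0,0,0,0.008,0,0,-1],[0,0,0,0.008,0,0,-1],[0,0,0,0.008,0,0,-1]],
])

```text
t: 23.92
eef_pos: [0.5583, 0.1533, 0.2014]
ee_rot: [-3.142, -0.0, 0.135]
force: [-2.9, -0.4, 0.2]
width: 0.0006
```

```bash
python3 st.py
```

```text
t 23.93 nest x -34.05 y -0.15 mm z 0.2014 F nest [-2.96 -0.03  0.16] M nest [ 0.144  0.788 -0.027] torq [-4.60e-01 -5.39e+01  2.19e+01  5.45e+00  7.50e-01 -1.00e-02]
```

>>> carry_out([
  [[0,0,0,0.008,0,0,-1],[0,0,0,0.008,0,0,-1],[0,0,0,0.008,0,0,-1]],
])

```text
t: 24.3
eef_pos: [0.5587, 0.1533, 0.2014]
ee_rot: [3.142, 0.0, 0.135]
force: [-3.4, 0.4, 0.5]
width: 0.0002
```

```bash
python3 st.py
```

```text
t 24.30 nest x -33.59 y -0.16 mm z 0.2014 F nest [-3.28  0.85  0.46] M nest [ 0.249  1.113 -0.   ] torq [-7.000e-01 -5.384e+01  2.212e+01  5.620e+00  9.000e-01 -2.000e-02]
```

>>> carry_out([
  [[0,0,0,0.008,0,0,-1],[0,0,0,0.008,0,0,-1],[0,0,0,0.008,0,0,-1]],
])

```text
t: 24.68
eef_pos: [0.5591, 0.1533, 0.2014]
ee_rot: [3.141, 0.001, 0.135]
force: [-6.3, 0.5, 1.5]
width: 0.0004
```

```bash
python3 st.py
```

```text
t 24.68 nest x -33.27 y -0.20 mm z 0.2014 F nest [-6.19  1.38  1.53] M nest [0.583 2.022 0.005] torq [-1.430e+00 -5.319e+01  2.293e+01  6.130e+00  1.600e+00 -3.000e-02]
```

>>> carry_out([
  [[0,0,0,0,0,0,-1],[0,0,0,0,0,0,-1]],
])

```text
t: 24.92
eef_pos: [0.5591, 0.1533, 0.2013]
ee_rot: [3.141, 0.001, 0.135]
force: [-5.0, 0.6, 1.5]
width: 0.0006
```

```bash
python3 st.py
```

```text
t 24.93 nest x -33.28 y -0.24 mm z 0.2013 F nest [-4.88  1.31  1.48] M nest [0.558 1.898 0.05 ] torq [-1.330e+00 -5.329e+01  2.287e+01  6.070e+00  1.510e+00 -3.000e-02]
```

The push force rose from a steady 2.5 N or so of drag to about 5.5 N, and the arm stopped advancing. That is stiff contact with the end stop, with about 3 N on the screw. I'll back straight off and look.

>>> carry_out([
  [[0,0,0,-0.02,0,0,-1],[0,0,0,-0.04,0,0,-1],[0,0,0,-0.2,0,0,-1],[0,0,0,-0.5,0,0,-1],[0,0,0,-0.8,0,-0.2,-1],[0,0,0,-1,0,-0.5,-1],[0,0,0,-1,0,-1,-1],[0,0,0,-1,0,-1,-1],[0,0,0,-0.5,0,-1,-1],[0,0,0,-0.5,0,-1,-1],[0,0,0,0,0,0,-1]],
])

```text
t: 26.3
eef_pos: [0.421, 0.1346, 0.3208]
ee_rot: [-3.139, -0.004, 0.136]
force: [0.7, 0.4, -0.8]
width: 0.0004
```

```bash
python3 st.py
python3 - <<'E'
from h import *
np.set_printoptions(precision=4,suppress=True)
grab('side','side8');grab('top','top8')
i=cv2.imread('pics/side8.png')[150:210,225:305];cv2.imwrite('pics/s8.png',cv2.resize(i,None,fx=8,fy=8,interpolation=cv2.INTER_CUBIC))
i=cv2.imread('pics/top8.png')[138:210,195:265];cv2.imwrite('pics/t8.png',cv2.resize(i,None,fx=8,fy=8,interpolation=cv2.INTER_CUBIC))
for n in('top','side'):
    i=cv2.imread(f'pics/{n}8.png').astype(int)
    m=((i[...,1]-i[...,2]>12)&(i[...,1]>60)).astype(np.uint8)
    r,c=map(int,px(n,[.592,.158,.04])); b=np.zeros_like(m);b[r-9:r+10,c-9:c+10]=m[r-9:r+10,c-9:c+10]
    nn,l,st,ce=cv2.connectedComponentsWithStats(b)
    for k in range(1,nn):
        if st[k,4]>8:
            w=ray(n,ce[k][::-1],.041)[:2]-[.592,.158];cc,sn=np.cos(.135),np.sin(.135)
            print(n,st[k,4],ce[k],'nest mm',1e3*w@[cc,sn],1e3*w@[-sn,cc])
E
```

```text
t 26.30 nest x -172.59 y -0.14 mm z 0.3208 F nest [ 0.71  0.31 -0.83] M nest [-0.047 -0.031 -0.025] torq [  0.13 -30.25  25.29   5.99  -0.41  -0.12]
top 80 [228.7875 173.4625] nest mm -0.32192600135962945 -0.3844252439270687
side 20 [257.5 175. ] nest mm -1.1820355371976694 -2.4342636839011815
```

View pics/s8.png

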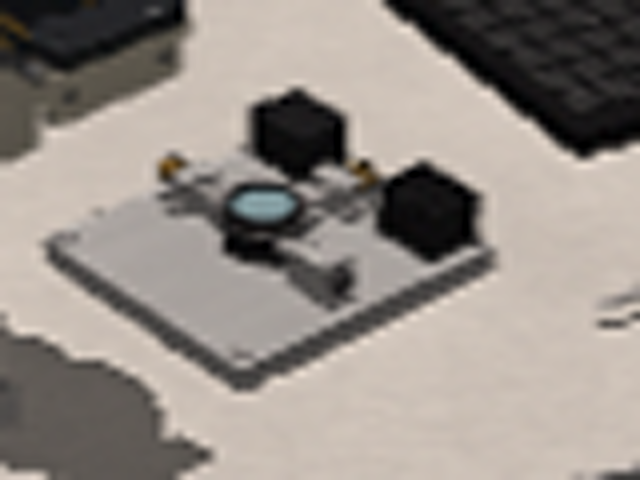

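View pics/t8.png

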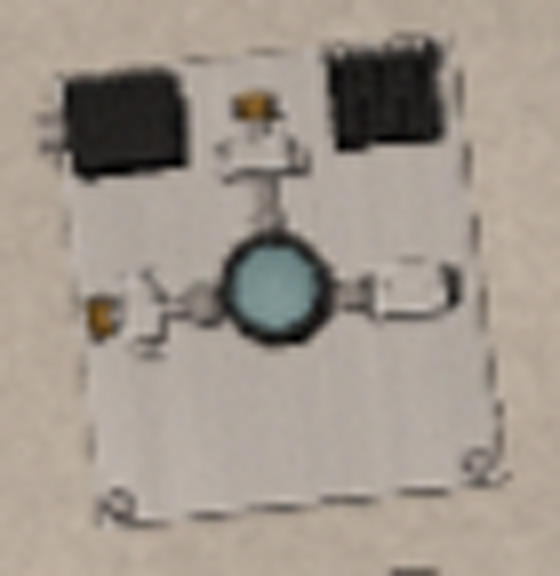

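Run:
```python
from h import *
np.set_printoptions(precision=4,suppress=True)
d=np.load('pics/top8.npy')
P=np.array([pt('top',(r,c),d[r,c]) for r in range(168,180) for c in range(222,236) if np.hypot(r-173.5,c-228.8)<5 and d[r,c]>0])
A=np.c_[P[:,:2]-[.592,.158],np.ones(len(P))];print(np.linalg.lstsq(A,P[:,2],rcond=None)[0],P[:,2].std(),len(P))
Q=np.array([pt('top',(r,c),d[r,c]) for r in range(190,198) for c in range(215,245)]);print('plate',np.median(Q[:,2]))
d0=np.load('pics/top0.npy')
P=np.array([pt('top',(r,c),d0[r,c]) for r in range(172,185) for c in range(346,360) if np.hypot(r-178.3,c-353)<5 and d0[r,c]>0])
A=np.c_[P[:,:2]-P[:,:2].mean(0),np.ones(len(P))];print('in tray',np.linalg.lstsq(A,P[:,2],rcond=None)[0],len(P))
i=cv2.imread('pics/side8.png');cv2.imwrite('pics/s8f.png',i)
```

```text
[ 0.0196 -0.0329  0.0417] 0.0027776647821320614 76
plate 0.01687808891823328
in tray [0.0588 0.0935 0.0305] 76
```

View pics/s8f.png

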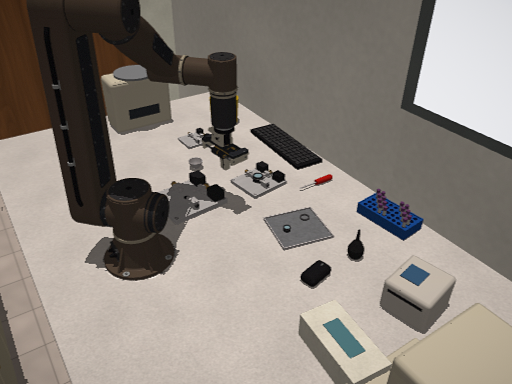

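The cell stands flat: its top is 25 mm above the plate, and the fitted tilt of about 0.04 rad is within the depth noise. It touches both balls and the plunger in the top view. The arm is clear and nothing else has moved.

```bash
python3 -c "
from station import arm
print(arm.job_done())"
```

```text
the job is handed in; nothing more can be done
None
```

I set the lens cell flat on the middle-sized head's plate about 50 mm in front of the seat. Then I pushed it past the plunger with closed fingers until it met the end stop, backed off and handed the job in at about 26 s of the 58 s.

**Push forces:** The push peaked at about 7 N passing the plunger and side ball, then dragged at about 2.5 N. At the end stop it rose stiffly to between 5 and 6 N, which leaves about 3 N on the end screw, under the 8 N limit. The force on the side stop could not be measured directly. I judged it well below 15 N from the push forces and the plunger spring's limit.

**Last checks:**
- **Contacts:** the top picture shows the cell against both screw balls and the plunger. I did not measure the contact forces after letting go.
- **Position:** the two cameras put the cell between 0 and 2.5 mm from the nominal seat. They disagree by about 2 mm in y; the side camera's glass patch was small. Both readings are inside the allowed range.
- **Flatness:** the cell's top reads 25 mm above the plate against a true 26 mm. The fitted tilt of about 0.04 rad is depth noise; the same fit read higher while the cell stood in the tray.
- **Surroundings:** the arm was well clear and the other things looked unmoved in the pictures.

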